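# Rotate three dried-flower keepsakes between their display stands

### The job

The three keepsakes are on the wrong wooden stands: move the corked bottle to the middle of the square stand, the glass dome to the middle of the flower-shaped stand and the wooden box to the middle of the round stand, all upright. The stands stay where they are, so use the empty cork mat as the spare spot: never put a keepsake down on the bare table. Set each one gently down without dropping it, and leave the spool, pot and bowl where they are.

Things in the scene. Friction and masses are not known exactly. Their poses are not given: they have to be found in the camera images.
- bottle_mid (a point): corked clear glass bottle, upright, loose, about 0.16 kg: round body 50 mm in diameter up to 60 mm, then a narrower neck and a cork 25 to 28 mm wide, 90 mm high in all. The point is on its axis, half-way up (45 mm above its underside); z is its axis, up. It starts near the middle of the flower-shaped stand and belongs on the square one
- dome_mid (a point): pale glass dome with a dried flower dimly seen inside, fixed to a round wooden foot, one loose piece of about 0.20 kg: foot 66 mm in diameter and 12 mm high, dome 52 mm in diameter with straight walls up to 46 mm and a round top, 80 mm high in all. The point is on its axis, half-way up (40 mm above its underside); z is its axis, up. It starts near the middle of the round stand and belongs on the flower-shaped one
- box_mid (a point): plain wooden keepsake box with square sides, closed (its lid does not open), loose, about 0.15 kg: 52 x 52 mm, 55 mm high. The point is its centre (27.5 mm above its underside); x and y are square to its sides, z up. It starts near the middle of the square stand and belongs on the round one
- round_stand: round dark wooden stand with a flat top, 104 mm in diameter, 30 mm high, fixed. Origin at the centre of its underside, on the table; z up
- square_stand: square dark wooden stand with a flat top, 96 x 96 mm, 18 mm high, fixed. Origin at the centre of its underside, on the table; x and y square to its sides, z up
- flower_stand: dark wooden stand shaped like a flower with six rounded petals, flat top, 118 mm across the petals, 24 mm high, fixed. Origin at the centre of its underside, on the table; z up
- cork_mat: thin hexagonal cork mat, 110 mm across its flat sides, 8 mm thick, fixed, empty at the start: the spare spot. Origin at the centre of its underside, on the table; z up
- spool: bystander: small wooden spool with brown twine, standing, 42 mm in diameter, 38 mm high, loose. Origin at the centre of its underside
- pot: bystander: small terracotta pot with moss in it, 56 mm wide at the rim, 60 mm high with the moss, loose. Origin at the centre of its underside
- bowl: bystander: small white bowl of rose heads, 72 mm wide at the rim, 40 mm high with the rose heads, loose. Origin at the centre of its underside
There are look-alikes about, which are no part of the job. What is shaped like the part that bears bottle_mid but purple is not meant. What is shaped like the part that bears box_mid but blue is not meant.

How it is judged:
By the outcome, as a careful person would: the job done as asked, in the order asked, and still so for the second after the job is handed in, with the robot touching nothing.
It also fails if it takes over 93 s, if anything falls off the work surface, if the arm or the gripper's body presses on something with over 40 N, if the wrist force passes 120 N, or if a joint passes its speed limit or range.

### The arm

A 6-joint arm with a two-finger parallel gripper is mounted at the origin on the work surface. World frame = base frame: x ahead of the robot, y to its left, z up, the work surface at z = 0. Lengths are in m, angles in degrees, forces in N, time in s.
With the tool pointing down it reaches from about 0.35 to 0.8 m from the base axis. Payload 7.3 kg.
Tool frame: the origin (TCP) lies midway between the tips of the shut fingers; the grasp point (between the pads) lies 19 mm behind it (r.tcp_to_grasp is the distance from the TCP to the grasp point, in m); z points along the fingers, y is the line along which they close (so a half turn about z gives the same grasp; the last joint's range is limited). The gripper opens to 85 mm and grips with 20 to 120 N. Pads are 22 mm wide; open, the fingers measure 114 mm over their backs; the gripper's body (76 mm by 85 mm) begins 54 mm behind the grasp point. The pads swing forward as they close: fully open they stand 13 mm farther back than shut.
Start: joints at [55.119, 19.595, 87.324, -0, 73.075, -8.365], TCP at [0.234, 0.47, 0.231] pointing down, gripper open.
Joint ranges: [-145.02, 145.02], [-44.19, 115.74], [2.07, 154.8], [-57.11, 237.11], [16.16, 152.29], [-177.93, 177.93]. Speed limits (degrees/s): [147.25, 147.25, 180, 180, 180, 180].

### API

Orientations are given as a 3x3 rotation matrix whose columns are the frame's x, y, z axes.
In Python, from rig import r gives the robot as it stands.
- The arm moves only by the shell command python3 -m pendant 'ROWS' [FORCE]. ROWS is a JSON object of lists of equal length, an entry for each row: "delta_rot": the turn, a rotation vector about the tool's x, y, z in rad, a list of three; "dp": the shift along the tool's x, y, z in m, a list of three; "jaw": the opening, from 0 (shut) to 1 (fully open). In form: {"delta_rot": [[ax, ay, az], ...], "dp": [[tx, ty, tz], ...], "jaw": [jaw, ...]}. A call has 1 to 12 rows; each row is the pose to reach, as a shift and turn from the pose commanded when the call began, along the tool's axes at that moment; what a row does not reach only later rows make up. A row lasts 1/12 s, in which the tool goes at most 41.7 mm and 7.16 degrees, less where a joint would pass 70% of its speed; a pose out of reach is approached as far as the arm can. A call with a gripper value outside its range is refused whole. The fingers move at their own pace and stop on an object; FORCE is the grip in N (left out, the last holds). Time passes only in rows, so rows that repeat a pose let the fingers close. It gives the time, the measured TCP pose, the force, the opening and the grip force at its end, in the units of the state.
- r.get_obs(): the state, without advancing time (a new reading comes with each control period).
- r.grab_frame(name): name is "scene" or "top" or "wrist"; returns a dict with "frame" (420x560x3 uint8, red, green, blue), "intrinsics" (3x3 intrinsics, pixels), "origin" and "rotation" of the camera in the world; the wrist camera has in their place "hand_eye" (4x4, takes a point from camera to tool coordinates, whose origin is the TCP and whose axes are the flange's). Camera axes: x right, y down, z forward; pixel columns grow to the right and rows downward; lengths in m; the calibration is good to about 2 mm. A picture is of the moment at which its call begins: read the wrist's pose just before it. There is no depth.
- r.job_done(): hands the job in; it is judged then, once.
The state is a dict: "time": time; "qpos": joint angles; "joint_velocities": joint speeds; "effort": joint torques, N m; "eef_pos": TCP position; "tcp_rot": TCP orientation; "ft_force": force on the tool from outside, world axes, zero at the start; "wrist_torque": the same for the moment, N m; "grip_width": finger opening in m; "gripper_force": force on a finger pad.
Only numpy, scipy, OpenCV 4.12 (cv2) and the standard library are available. Lean on these libraries where they do the work, as an engineer would, in place of code of your own. Each camera call takes 0.05 s, during which the arm holds its last target. There are 200 camera calls.

## Working session

There is one attempt and no reset: what is moved stays moved. The work goes in short steps, Python scripts to look and compute and a shell command to move; the robot and the scene stay as the last step left them, time stands still between calls to the robot, and variables do not carry over. Pictures are saved under pics/ and viewed, at most 14 in all, crops included, and the job is handed in when it is done.

```bash
mkdir -p pics; ls
python3 - <<'E'
from rig import r
import cv2,numpy as np
np.set_printoptions(precision=4,suppress=True)
o=r.get_obs();print(o)
for n in("top","scene"):
    f=r.grab_frame(n);cv2.imwrite(f"pics/{n}0.png",f["frame"][:,:,::-1]);print(n,f["intrinsics"],f["origin"],f["rotation"])
E
```

```text
pics
{'time': 0.0, 'qpos': array([55.119 , 19.6369, 87.3775, -0.0006, 73.075 , -8.3637]), 'joint_velocities': array([-0.0835, -0.0206, -0.0722, -0.022 ,  0.1305,  0.0417]), 'effort': array([  0.0002, -43.3685, -24.6006,  -0.0002,   0.0081,   0.    ]), 'eef_pos': array([0.2341, 0.4694, 0.2306]), 'tcp_rot': array([[-0.8948,  0.4465, -0.0009],
       [ 0.4465,  0.8948, -0.0013],
       [ 0.0002, -0.0015, -1.    ]]), 'ft_force': array([ 0.3945,  0.4405, -0.1726]), 'wrist_torque': array([-0.0145, -0.0367, -0.0005]), 'gripper_force': 0.0, 'grip_width': 0.08546416250178804}
top [[499.5411   0.     279.8523]
 [  0.     499.5411 214.4668]
 [  0.       0.       1.    ]] [ 0.3491 -0.0199  1.2567] [[ 0.0102 -0.988   0.1542]
 [-0.9999 -0.0096  0.0046]
 [-0.0031 -0.1542 -0.988 ]]
scene [[423.8177   0.     274.0062]
 [  0.     423.8177 206.3834]
 [  0.       0.       1.    ]] [0.8216 0.438  0.7245] [[-0.8451  0.4239 -0.3257]
 [ 0.5346  0.6657 -0.5207]
 [-0.004  -0.6142 -0.7892]]
```

View pics/top0.png

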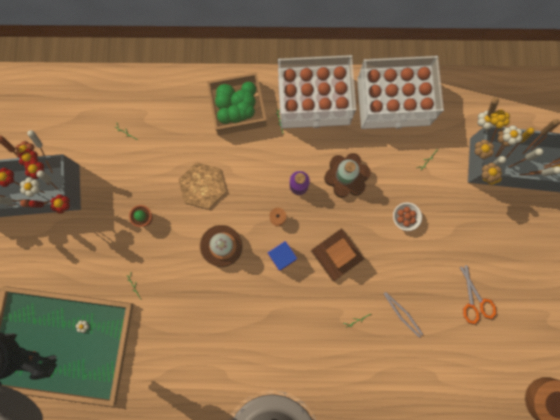

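View pics/scene0.png

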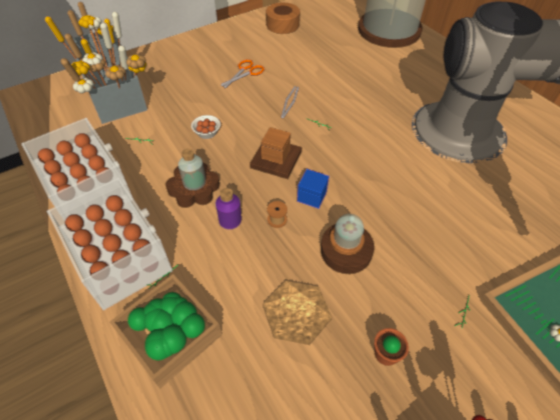

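The top view shows the mat at (203,186), round stand with dome at (221,246), square stand with box at (338,254) and flower stand with bottle at (347,175). The look-alikes are at (299,182) and (282,256), the spool at (278,216), the pot at (140,216) and the bowl at (407,216). Next I'll segment the stands.

```bash
cat > h.py <<'E'
import numpy as np,cv2
from rig import r
np.set_printoptions(precision=4,suppress=True)
def cam(n):
    o=r.get_obs();f=r.grab_frame(n)
    if n=="wrist":
        T=np.eye(4);T[:3,:3]=o["tcp_rot"];T[:3,3]=o["eef_pos"];W=T@np.array(f["hand_eye"]);R,t=W[:3,:3],W[:3,3]
    else: R,t=np.array(f["rotation"]),np.array(f["origin"])
    return f["frame"][:,:,::-1].copy(),np.array(f["intrinsics"]),R,t
def back(c,uv,z):
    _,K,R,t=c;d=R@np.linalg.solve(K,[uv[0],uv[1],1]);return t+d*(z-t[2])/d[2]
def proj(c,P):
    _,K,R,t=c;p=(np.atleast_2d(P)-t)@R@K.T;return p[:,:2]/p[:,2:]
def ring(xy,rad,z,n=40,a0=0):
    a=np.arange(n)*2*np.pi/n+np.radians(a0);return np.c_[xy[0]+rad*np.cos(a),xy[1]+rad*np.sin(a),np.full(n,z)]
def draw(img,c,P,col,s=1,off=(0,0)):
    cv2.polylines(img,[np.int32(((proj(c,P)-off)*s+s/2)*8)],True,col,1,cv2.LINE_AA,3)
E
python3 - <<'E'
from h import *
c=cam("top")
for n,u,z in(("mat",(203,186),.008),("round",(221,245),.03),("square",(338,254),.018),("flower",(347,175),.024),("domefoot",(221,244),.05),("boxtop",(341,251),.073),("cork",(348,168),.114),("purple",(299,178),.09),("blue",(282,256),.05),("spool",(278,216),.038),("pot",(140,216),.06),("bowl",(407,216),.04)): print(n,back(c,u,z))
im=cv2.resize(c[0][140:290,160:430],None,fx=2.9,fy=2.9,interpolation=cv2.INTER_CUBIC);cv2.imwrite("pics/t1.png",im)
E
```

```text
mat [0.6156 0.1829 0.008 ]
round [0.463 0.13  0.03 ]
square [ 0.4446 -0.1592  0.018 ]
flower [ 0.644  -0.1829  0.024 ]
domefoot [0.4635 0.1276 0.05  ]
boxtop [ 0.4475 -0.1602  0.073 ]
cork [ 0.6394 -0.1735  0.114 ]
purple [ 0.6198 -0.0593  0.09  ]
blue [ 0.4359 -0.0205  0.05  ]
spool [ 0.5353 -0.0097  0.038 ]
pot [0.5287 0.3248 0.06  ]
bowl [ 0.5381 -0.3273  0.04  ]
```

View pics/t1.png

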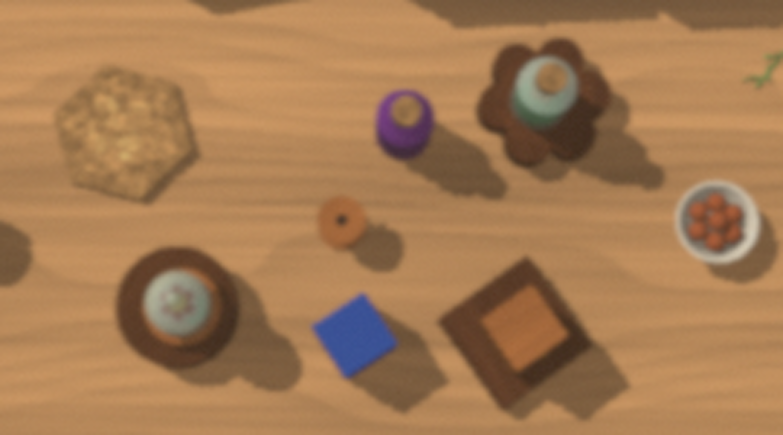

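The crop shows the stands clearly: square top corners near (527,258), (438,321), (512,407) and (593,340), and box top corners near (481,323), (532,285), (568,331) and (520,372). I'll overlay model outlines to check these.

Run:
```python
from h import *
c=cam("top");s=2.9;off=(160,140)
q=lambda p,z:back(c,((p[0]+.5)/s-.5+off[0],(p[1]+.5)/s-.5+off[1]),z)
bx=np.array([q(p,.073) for p in((481,323),(532,285),(568,331),(520,372))]);bc=bx.mean(0)
st=np.array([q(p,.018) for p in((527,258),(438,321),(593,340))]);sc=(st[1]+st[2])/2
ang=lambda a,b:np.degrees(np.arctan2(*(b-a)[1::-1]))
print("box",bc,np.linalg.norm(np.diff(bx,axis=0),axis=1),[ang(bx[i],bx[i+1])for i in range(3)])
print("sq",sc,[np.linalg.norm(st[0]-st[i])for i in(1,2)],ang(st[0],st[1]),ang(st[0],st[2]))
rd=q((178,306),.03);fl=q((543,101),.024);mt=q((127,133),.008);cork=q((551,76),.114);dm=q((178,301),.09)
print(rd,fl,mt,"cork",cork,"dome",dm)
im=cv2.resize(c[0][140:290,160:430],None,fx=s,fy=s,interpolation=cv2.INTER_CUBIC)
D=lambda P,col:draw(im,c,P,col,s,off)
a=ang(st[0],st[1]);ab=ang(bx[0],bx[1])
D(ring(sc,.048*2**.5,.018,4,a+45),(0,255,255));D(ring(bc,.026*2**.5,.073,4,ab+45),(0,255,0))
D(ring(rd,.052,.03),(0,255,255));D(ring(fl,.059,.024),(0,255,255));D(ring(mt,.055/np.cos(np.pi/6),.008,6,10),(0,0,255))
D(ring(cork,.014,.114),(0,255,0));D(ring(cork,.025,.084-.0),(0,255,0));D(ring(dm,.026,.076),(0,255,0));D(ring(dm,.033,.042),(0,255,0))
cv2.imwrite("pics/t2.png",im)
f=r.grab_frame("wrist");print(np.array(f["hand_eye"]),f["intrinsics"])
```

```text
box [ 0.4436 -0.1597  0.073 ] [0.0525 0.0474 0.0519] [np.float64(-52.99655420435297), np.float64(-142.2210494611864), np.float64(130.52856508388686)]
sq [ 0.4455 -0.1578  0.018 ] [np.float64(0.09434283545870936), np.float64(0.08944913216216395)] 125.71466947474065 -141.48886441728945
[0.4625 0.1298 0.03  ] [ 0.6453 -0.1827  0.024 ] [0.6168 0.1818 0.008 ] cork [ 0.6445 -0.1775  0.114 ] dome [0.461  0.1226 0.09  ]
[[-0.0001 -0.9639 -0.2662  0.0684]
 [ 1.      0.     -0.0003 -0.0004]
 [ 0.0003 -0.2662  0.9639 -0.1426]
 [ 0.      0.      0.      1.    ]] [[316.6264   0.     279.6227]
 [  0.     316.6264 212.2997]
 [  0.       0.       1.    ]]
```

View pics/t2.png

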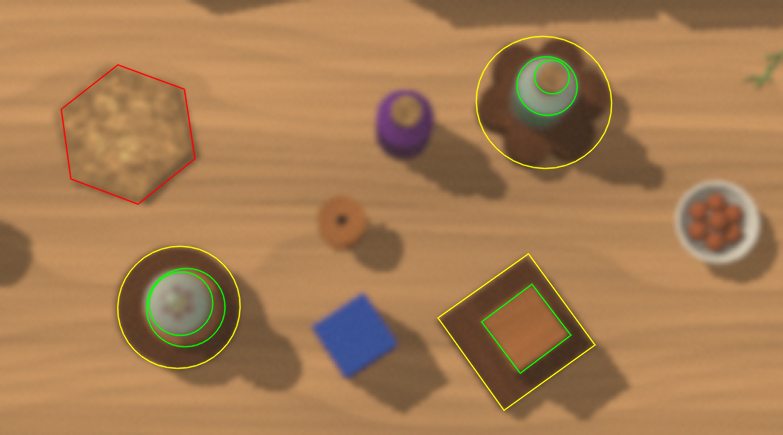

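The outlines match. Plan: box to mat, bottle to square, dome to flower, then box to round. I'll write a move calculator and set off above the box.

```bash
cat > go.py <<'E'
import sys
from h import *
x,y,z,yaw=map(float,sys.argv[1:5]);o=r.get_obs();R=o["tcp_rot"]
a=np.degrees(np.arctan2(R[1,1],R[0,1]));d=(a-yaw+90)%180-90
d2=np.array([x,y,z])-o["eef_pos"]
print("dp",(R.T@d2).round(4),"rotz",np.radians(d).round(3),"yaw now",a.round(1),"dist",np.linalg.norm(d2).round(3),"t",o["time"],"q6",o["qpos"][5].round(1),"tilt",R[:,2])
E
python3 go.py .4436 -.1597 .15 37.5
```

```text
dp [-0.4683 -0.4697  0.0813] rotz 0.454 yaw now 63.5 dist 0.668 t 0.25 q6 -8.4 tilt [-0.0004 -0.0005 -1.    ]
```

```bash
python3 -m pendant '{"delta_rot":[[0,0,0.1],[0,0,0.2],[0,0,0.3],[0,0,0.4],[0,0,0.454],[0,0,0.454],[0,0,0.454],[0,0,0.454],[0,0,0.454],[0,0,0.454],[0,0,0.454],[0,0,0.454]],"dp":[[-0.028,-0.028,0],[-0.056,-0.056,0],[-0.084,-0.084,0],[-0.112,-0.112,0],[-0.14,-0.14,0.01],[-0.168,-0.168,0.02],[-0.196,-0.196,0.02],[-0.224,-0.224,0.03],[-0.252,-0.252,0.04],[-0.28,-0.28,0.04],[-0.308,-0.308,0.05],[-0.336,-0.336,0.05]],"jaw":[1,1,1,1,1,1,1,1,1,1,1,1]}' 30; python3 go.py .4436 -.1597 .15 37.5
```

```text
time: 1.25
eef_pos: [0.3845, 0.0173, 0.1803]
tcp_rot: [[-0.608, 0.794, -0.001], [0.794, 0.608, 0.0], [0.001, -0.001, -1.0]]
ft_force: [0.2, 1.0, -0.2]
grip_width: 0.0852
gripper_force: 0.0
dp [-0.1765 -0.0607  0.0302] rotz -0.001 yaw now 37.5 dist 0.189 t 1.25 q6 -46.4 tilt [-0.0014  0.0004 -1.    ]
```

```bash
python3 -m pendant '{"delta_rot":[[0,0,0],[0,0,0],[0,0,0],[0,0,0],[0,0,0],[0,0,0],[0,0,0]],"dp":[[-0.035,-0.012,0.006],[-0.07,-0.024,0.012],[-0.105,-0.036,0.018],[-0.14,-0.048,0.024],[-0.165,-0.057,0.028],[-0.1765,-0.0607,0.0302],[-0.1765,-0.0607,0.0302]],"jaw":[1,1,1,1,1,1,1]}'
cat > look.py <<'E'
import sys
from h import *
# look.py name camera ; overlays: kind x y z0 yaw
name,n=sys.argv[1:3];c=cam(n);im=c[0];G=(0,255,0);Y=(0,255,255)
for a in sys.argv[3:]:
    k,*v=a.split(",");x,y,z,yaw=map(float,v)
    L={"box":[(4,.026*2**.5,0.055),(4,.026*2**.5,0)],"bottle":[(40,.025,.0),(40,.025,.06),(40,.013,.09)],"dome":[(40,.033,0),(40,.033,.012),(40,.026,.046)],
    "square":[(4,.048*2**.5,.018)],"round":[(40,.052,.03)],"flower":[(40,.059,.024)],"mat":[(6,.0635,.008)]}[k]
    for m,rad,h in L: draw(im,c,ring((x,y),rad,z+h,m,yaw+(45 if m==4 else 0)),G if k in("box","bottle","dome") else Y)
cv2.imwrite(f"pics/{name}.png",im);print(r.get_obs()["eef_pos"])
E
python3 look.py w1 wrist box,.4436,-.1597,.018,37.5 square,.4455,-.1578,0,37
```

```text
time: 1.83
eef_pos: [0.4446, -0.1599, 0.1504]
tcp_rot: [[-0.606, 0.795, -0.0], [0.795, 0.606, 0.0], [0.0, -0.0, -1.0]]
ft_force: [0.2, -0.4, -0.5]
grip_width: 0.0857
gripper_force: 0.0
[ 0.444  -0.1582  0.1506]
```

View pics/w1.png

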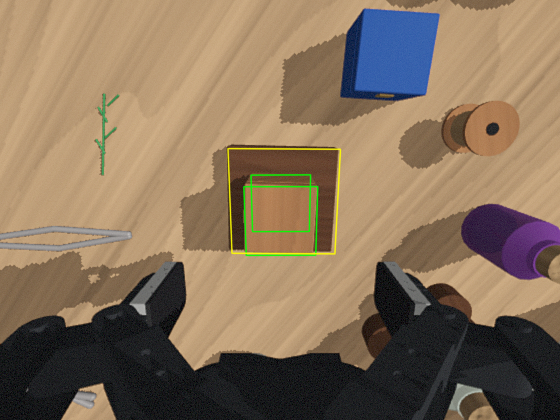

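The wrist view confirms the box (top about cols 247–315, rows 187–250) centred between the pads. Descending to grip.

```bash
python3 -m pendant '{"delta_rot":[[0,0,0],[0,0,0],[0,0,0],[0,0,0],[0,0,0],[0,0,0],[0,0,0],[0,0,0],[0,0,0],[0,0,0],[0,0,0],[0,0,0]],"dp":[[0,0,0.03],[0,0,0.06],[0,0,0.085],[0,0,0.105],[0,0,0.115],[0,0,0.118],[0,0,0.118],[0,0,0.118],[0,0,0.118],[0,0,0.118],[0,0,0.118],[0,0,0.118]],"jaw":[1,1,1,1,1,1,0.5,0.45,0.4,0.4,0.4,0.4]}' 30; python3 go.py .617 .183 .16 37.5
```

```text
time: 2.88
eef_pos: [0.4449, -0.1578, 0.0344]
tcp_rot: [[-0.608, 0.794, 0.002], [0.794, 0.608, -0.001], [-0.002, 0.001, -1.0]]
ft_force: [0.2, 3.1, 7.9]
grip_width: 0.0517
gripper_force: 32.0
dp [ 0.1656  0.3441 -0.1255] rotz -0.001 yaw now 37.5 dist 0.402 t 2.8833 q6 -66.4 tilt [ 0.0021 -0.0005 -1.    ]
```

```bash
python3 -m pendant '{"delta_rot":[[0,0,0],[0,0,0],[0,0,0],[0,0,0],[0,0,0],[0,0,0],[0,0,0],[0,0,0],[0,0,0],[0,0,0],[0,0,0],[0,0,0]],"dp":[[0,0,-0.005],[0,0,-0.02],[0,0,-0.05],[0,0,-0.08],[0,0,-0.11],[0.008,0.018,-0.127],[0.021,0.043,-0.127],[0.034,0.070,-0.127],[0.048,0.1,-0.127],[0.063,0.13,-0.127],[0.077,0.16,-0.127],[0.092,0.19,-0.127]],"jaw":[0.4,0.4,0.4,0.4,0.4,0.4,0.4,0.4,0.4,0.4,0.4,0.4]}'; python3 go.py .617 .183 .16 37.5
```

```text
time: 3.88
eef_pos: [0.5395, 0.0322, 0.1607]
tcp_rot: [[-0.608, 0.794, 0.001], [0.794, 0.608, -0.0], [-0.0, 0.0, -1.0]]
ft_force: [0.1, -1.1, -2.1]
grip_width: 0.0521
gripper_force: 31.9
dp [0.0726 0.1533 0.0007] rotz -0.001 yaw now 37.5 dist 0.17 t 3.8833 q6 -42.2 tilt [ 0.0006 -0.0002 -1.    ]
```

Held (weight about 2 N). Continue over the mat and down to 5 mm above it.

```bash
python3 -m pendant '{"delta_rot":[[0,0,0],[0,0,0],[0,0,0],[0,0,0],[0,0,0],[0,0,0],[0,0,0],[0,0,0],[0,0,0],[0,0,0],[0,0,0],[0,0,0]],"dp":[[0.015,0.031,0],[0.029,0.062,0],[0.044,0.093,0],[0.058,0.122,0],[0.068,0.144,0],[0.0726,0.1533,0.015],[0.0726,0.1533,0.045],[0.0726,0.1533,0.075],[0.0726,0.1533,0.105],[0.0726,0.1533,0.12],[0.0726,0.1533,0.13],[0.0726,0.1533,0.13]],"jaw":[0.4,0.4,0.4,0.4,0.4,0.4,0.4,0.4,0.4,0.4,0.4,0.4]}'; python3 look.py w2 scene mat,.617,.183,0,10 box,.617,.183,.013,37.5; python3 go.py .617 .183 .0245 37.5
```

```text
time: 4.88
eef_pos: [0.6152, 0.1813, 0.028]
tcp_rot: [[-0.608, 0.794, -0.004], [0.794, 0.608, -0.001], [0.002, -0.004, -1.0]]
ft_force: [-1.4, 0.6, -1.8]
grip_width: 0.0515
gripper_force: 31.8
[0.6163 0.1815 0.0298]
dp [0.0008 0.0015 0.0053] rotz -0.001 yaw now 37.5 dist 0.006 t 4.9333 q6 -27.9 tilt [-0.0012 -0.0002 -1.    ]
```

View pics/w2.png

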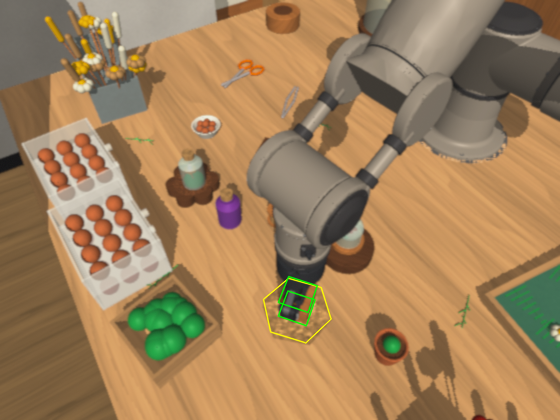

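The box is over the mat at (297,305), clear of the dome. Lowering in small steps.

```bash
python3 -m pendant '{"delta_rot":[[0,0,0],[0,0,0],[0,0,0],[0,0,0],[0,0,0]],"dp":[[0,0,0.001],[0,0,0.002],[0,0,0.003],[0,0,0.004],[0,0,0.004]],"jaw":[0.4,0.4,0.4,0.4,0.4]}'
```

```text
time: 5.35
eef_pos: [0.6167, 0.1817, 0.0266]
tcp_rot: [[-0.608, 0.794, 0.001], [0.794, 0.608, 0.0], [-0.0, 0.001, -1.0]]
ft_force: [0.4, -0.3, -1.0]
grip_width: 0.0515
gripper_force: 31.8
```

```bash
python3 -m pendant '{"delta_rot":[[0,0,0],[0,0,0],[0,0,0],[0,0,0]],"dp":[[0,0,0.0007],[0,0,0.0014],[0,0,0.002],[0,0,0.002]],"jaw":[0.4,0.4,0.4,0.4]}'
```

```text
time: 5.68
eef_pos: [0.6166, 0.1817, 0.0244]
tcp_rot: [[-0.608, 0.794, 0.0], [0.794, 0.608, 0.0], [-0.0, 0.0, -1.0]]
ft_force: [-1.2, -0.3, 2.6]
grip_width: 0.0517
gripper_force: 32.1
```

Contact. Release and lift.

```bash
python3 -m pendant '{"delta_rot":[[0,0,0],[0,0,0],[0,0,0],[0,0,0],[0,0,0],[0,0,0],[0,0,0],[0,0,0],[0,0,0],[0,0,0],[0,0,0],[0,0,0]],"dp":[[0,0,0],[0,0,0],[0,0,0],[0,0,0],[0,0,0],[0,0,0],[0,0,-0.005],[0,0,-0.02],[0,0,-0.05],[0,0,-0.08],[0,0,-0.11],[0,0,-0.136]],"jaw":[0.65,0.75,0.9,1,1,1,1,1,1,1,1,1]}';  python3 go.py .6445 -.1775 .16 80
```

```text
time: 6.68
eef_pos: [0.6168, 0.1817, 0.1627]
tcp_rot: [[-0.608, 0.794, 0.002], [0.794, 0.608, 0.0], [-0.001, 0.002, -1.0]]
ft_force: [1.1, -0.7, 0.1]
grip_width: 0.0854
gripper_force: 0.0
dp [-0.3019 -0.1965  0.0027] rotz -0.742 yaw now 37.5 dist 0.36 t 6.6833 q6 -27.9 tilt [ 0.0018  0.0004 -1.    ]
```

```bash
python3 -m pendant '{"delta_rot":[[0,0,0],[0,0,0],[0,0,0],[0,0,0],[0,0,0],[0,0,0],[0,0,0],[0,0,0],[0,0,0],[0,0,0],[0,0,0],[0,0,0]],"dp":[[-0.02,-0.013,0],[-0.05,-0.033,0],[-0.08,-0.052,0],[-0.11,-0.072,0],[-0.14,-0.091,0],[-0.17,-0.111,0],[-0.2,-0.13,0],[-0.23,-0.15,0],[-0.26,-0.169,0],[-0.29,-0.189,0],[-0.302,-0.1965,0],[-0.302,-0.1965,0]],"jaw":[1,1,1,1,1,1,1,1,1,1,1,1]}';  python3 look.py w3 wrist bottle,.6445,-.1775,.024,0 flower,.645,-.183,0,0; python3 go.py .6445 -.1775 .16 37.5
```

```text
time: 7.68
eef_pos: [0.6441, -0.1816, 0.1601]
tcp_rot: [[-0.605, 0.796, 0.0], [0.796, 0.605, -0.001], [-0.001, -0.0, -1.0]]
ft_force: [-0.7, 1.1, -0.5]
grip_width: 0.0852
gripper_force: 0.0
[ 0.6441 -0.1791  0.16  ]
dp [0.001  0.0013 0.    ] rotz -0.003 yaw now 37.3 dist 0.002 t 7.7333 q6 -59.4 tilt [-0.      0.0004 -1.    ]
```

View pics/w3.png

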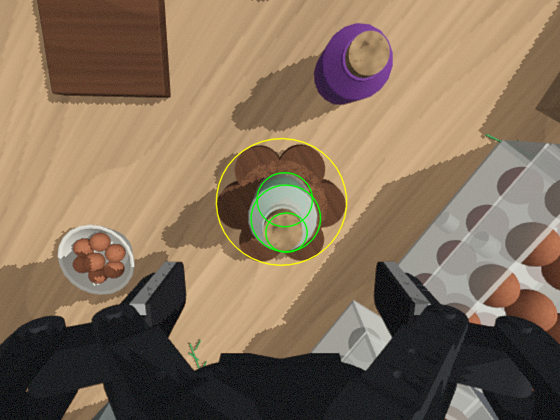

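Overlay matches: bottle centre about (284,215), cork at (283,230). Descending.

```bash
python3 -m pendant '{"delta_rot":[[0,0,0],[0,0,0],[0,0,0],[0,0,0],[0,0,0],[0,0,0],[0,0,0],[0,0,0],[0,0,0],[0,0,0],[0,0,0],[0,0,0]],"dp":[[0.001,0.0013,0.025],[0.001,0.0013,0.05],[0.001,0.0013,0.075],[0.001,0.0013,0.095],[0.001,0.0013,0.108],[0.001,0.0013,0.113],[0.001,0.0013,0.113],[0.001,0.0013,0.113],[0.001,0.0013,0.113],[0.001,0.0013,0.113],[0.001,0.0013,0.113],[0.001,0.0013,0.113]],"jaw":[1,1,1,1,1,1,0.6,0.5,0.4,0.4,0.4,0.4]}' 30; python3 go.py .445 -.158 .18 37.5
```

```text
time: 8.73
eef_pos: [0.6458, -0.1763, 0.049]
tcp_rot: [[-0.608, 0.794, 0.003], [0.794, 0.608, -0.001], [-0.003, 0.002, -1.0]]
ft_force: [-1.0, -0.4, 6.5]
grip_width: 0.0492
gripper_force: 31.7
dp [ 0.1363 -0.148  -0.1316] rotz -0.001 yaw now 37.5 dist 0.24 t 8.7333 q6 -59.3 tilt [ 0.0032 -0.0009 -1.    ]
```

```bash
python3 -m pendant '{"delta_rot":[[0,0,0],[0,0,0],[0,0,0],[0,0,0],[0,0,0],[0,0,0],[0,0,0],[0,0,0],[0,0,0],[0,0,0],[0,0,0],[0,0,0]],"dp":[[0,0,-0.005],[0,0,-0.02],[0,0,-0.045],[0,0,-0.065],[0.009,-0.01,-0.08],[0.023,-0.025,-0.08],[0.041,-0.045,-0.08],[0.062,-0.067,-0.08],[0.083,-0.09,-0.08],[0.104,-0.113,-0.08],[0.122,-0.133,-0.08],[0.1363,-0.148,-0.08]],"jaw":[0.4,0.4,0.4,0.4,0.4,0.4,0.4,0.4,0.4,0.4,0.4,0.4]}'; python3 -m pendant '{"delta_rot":[[0,0,0]],"dp":[[0,0,0]],"jaw":[0.4]}'; python3 look.py w4 wrist square,.445,-.158,0,37; python3 go.py .445 -.158 .043 37.5
```

```text
time: 9.73
eef_pos: [0.4419, -0.1574, 0.1273]
tcp_rot: [[-0.608, 0.794, -0.001], [0.794, 0.608, 0.0], [0.001, -0.0, -1.0]]
ft_force: [-0.9, 0.3, -1.0]
grip_width: 0.0491
gripper_force: 31.4
time: 9.82
eef_pos: [0.4404, -0.1568, 0.1272]
tcp_rot: [[-0.608, 0.794, -0.003], [0.794, 0.608, 0.002], [0.003, -0.002, -1.0]]
ft_force: [0.3, 0.1, -0.9]
grip_width: 0.0497
gripper_force: 31.5
[ 0.4429 -0.1576  0.1276]
dp [-0.0016  0.0015  0.0846] rotz -0.002 yaw now 37.4 dist 0.085 t 9.8667 q6 -66.4 tilt [-0.0004  0.0003 -1.    ]
```

View pics/w4.png

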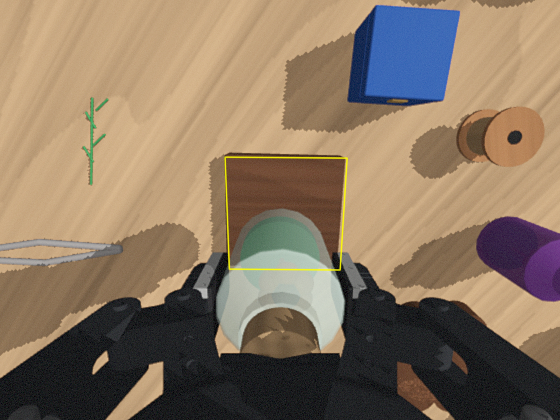

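The bottle is held upright and the square stand outline (rows 155–270, cols 226–346) agrees with the estimate. Lowering to just above it.

```bash
python3 -m pendant '{"delta_rot":[[0,0,0],[0,0,0],[0,0,0],[0,0,0],[0,0,0],[0,0,0],[0,0,0],[0,0,0]],"dp":[[-0.0005,0.001,0.02],[-0.0005,0.001,0.045],[-0.0005,0.001,0.065],[-0.0005,0.001,0.075],[-0.0005,0.001,0.079],[-0.0005,0.001,0.081],[-0.0005,0.001,0.082],[-0.0005,0.001,0.082]],"jaw":[0.4,0.4,0.4,0.4,0.4,0.4,0.4,0.4]}'
```

```text
time: 10.53
eef_pos: [0.4462, -0.158, 0.0456]
tcp_rot: [[-0.608, 0.794, 0.001], [0.794, 0.608, -0.001], [-0.001, 0.001, -1.0]]
ft_force: [0.1, -0.1, -0.9]
grip_width: 0.0493
gripper_force: 31.5
```

```bash
python3 -m pendant '{"delta_rot":[[0,0,0],[0,0,0],[0,0,0]],"dp":[[0,0,0.0007],[0,0,0.0014],[0,0,0.0014]],"jaw":[0.4,0.4,0.4]}'
```

```text
time: 10.78
eef_pos: [0.4457, -0.1578, 0.0441]
tcp_rot: [[-0.608, 0.794, 0.001], [0.794, 0.608, -0.0], [-0.001, 0.0, -1.0]]
ft_force: [-0.0, 0.8, -1.5]
grip_width: 0.0488
gripper_force: 31.5
```

```bash
python3 -m pendant '{"delta_rot":[[0,0,0],[0,0,0],[0,0,0]],"dp":[[0,0,0.0006],[0,0,0.0012],[0,0,0.0012]],"jaw":[0.4,0.4,0.4]}'
```

```text
time: 11.03
eef_pos: [0.4456, -0.1577, 0.043]
tcp_rot: [[-0.608, 0.794, 0.001], [0.794, 0.608, -0.0], [-0.001, 0.0, -1.0]]
ft_force: [-0.3, 2.2, 4.6]
grip_width: 0.0492
gripper_force: 32.0
```

Contact. Release and lift.

```bash
python3 -m pendant '{"delta_rot":[[0,0,0],[0,0,0],[0,0,0],[0,0,0],[0,0,0],[0,0,0],[0,0,0],[0,0,0],[0,0,0],[0,0,0],[0,0,0],[0,0,0]],"dp":[[0,0,0],[0,0,0],[0,0,0],[0,0,0],[0,0,0],[0,0,-0.003],[0,0,-0.01],[0,0,-0.03],[0,0,-0.06],[0,0,-0.09],[0,0,-0.11],[0,0,-0.12]],"jaw":[0.65,0.75,0.9,1,1,1,1,1,1,1,1,1]}';  python3 go.py .461 .1245 .16 37.5
```

```text
time: 12.03
eef_pos: [0.4466, -0.1582, 0.1661]
tcp_rot: [[-0.608, 0.794, 0.005], [0.794, 0.608, -0.002], [-0.005, 0.002, -1.0]]
ft_force: [0.4, 0.1, -0.4]
grip_width: 0.0855
gripper_force: 0.0
dp [0.2157 0.1834 0.0055] rotz -0.0 yaw now 37.5 dist 0.283 t 12.0333 q6 -66.3 tilt [ 0.0047 -0.0025 -1.    ]
```

```bash
python3 -m pendant '{"delta_rot":[[0,0,0],[0,0,0],[0,0,0],[0,0,0],[0,0,0],[0,0,0],[0,0,0],[0,0,0],[0,0,0],[0,0,0],[0,0,0],[0,0,0]],"dp":[[0.012,0.01,0],[0.035,0.03,0],[0.06,0.05,0],[0.084,0.071,0],[0.108,0.092,0],[0.132,0.112,0],[0.156,0.133,0],[0.18,0.153,0],[0.2,0.17,0],[0.2157,0.1834,0.003],[0.2157,0.1834,0.003],[0.2157,0.1834,0.003]],"jaw":[1,1,1,1,1,1,1,1,1,1,1,1]}';  python3 look.py w5 wrist dome,.461,.1245,.03,0 round,.4625,.13,0,0 ; python3 go.py .461 .1245 .16 37.5
```

```text
time: 13.03
eef_pos: [0.4596, 0.1258, 0.1598]
tcp_rot: [[-0.61, 0.792, 0.0], [0.792, 0.61, -0.0], [-0.0, 0.0, -1.0]]
ft_force: [-0.7, 0.2, 0.1]
grip_width: 0.0854
gripper_force: 0.0
[0.4596 0.125  0.1598]
dp [-0.0012  0.0008 -0.0002] rotz 0.001 yaw now 37.5 dist 0.001 t 13.0833 q6 -31.5 tilt [ 0.0001 -0.0003 -1.    ]
```

View pics/w5.png

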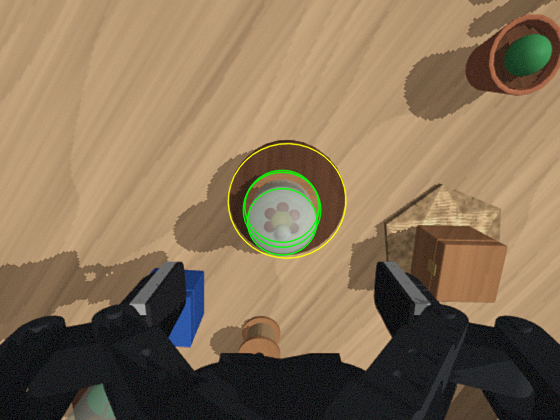

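The dome is centred between the pads at about (283,215) and the surroundings are clear. Descend and grip.

```bash
python3 -m pendant '{"delta_rot":[[0,0,0],[0,0,0],[0,0,0],[0,0,0],[0,0,0],[0,0,0],[0,0,0],[0,0,0],[0,0,0],[0,0,0],[0,0,0],[0,0,0]],"dp":[[0,0.001,0.025],[0,0.001,0.05],[0,0.001,0.075],[0,0.001,0.095],[0,0.001,0.108],[0,0.001,0.112],[0,0.001,0.112],[0,0.001,0.112],[0,0.001,0.112],[0,0.001,0.112],[0,0.001,0.112],[0,0.001,0.112]],"jaw":[1,1,1,1,1,1,0.6,0.5,0.4,0.4,0.4,0.4]}' 30; python3 go.py .645 -.183 .15 37.5
```

```text
time: 14.08
eef_pos: [0.4616, 0.1255, 0.0487]
tcp_rot: [[-0.609, 0.793, 0.003], [0.793, 0.609, -0.0], [-0.002, 0.002, -1.0]]
ft_force: [-0.6, -3.5, 8.0]
grip_width: 0.0512
gripper_force: 31.8
dp [-0.3566 -0.042  -0.1007] rotz -0.0 yaw now 37.5 dist 0.373 t 14.0833 q6 -31.4 tilt [ 0.0027 -0.0002 -1.    ]
```

```bash
python3 -m pendant '{"delta_rot":[[0,0,0],[0,0,0],[0,0,0],[0,0,0],[0,0,0],[0,0,0],[0,0,0],[0,0,0],[0,0,0],[0,0,0],[0,0,0],[0,0,0]],"dp":[[0,0,-0.005],[0,0,-0.02],[0,0,-0.045],[0,0,-0.075],[-0.005,0,-0.1],[-0.02,-0.0025,-0.115],[-0.045,-0.0055,-0.115],[-0.075,-0.009,-0.115],[-0.105,-0.0125,-0.115],[-0.138,-0.0165,-0.115],[-0.17,-0.02,-0.115],[-0.205,-0.024,-0.115]],"jaw":[0.4,0.4,0.4,0.4,0.4,0.4,0.4,0.4,0.4,0.4,0.4,0.4]}'; python3 go.py .645 -.183 .11 37.5
```

```text
time: 15.08
eef_pos: [0.5664, -0.0524, 0.1628]
tcp_rot: [[-0.609, 0.793, -0.0], [0.793, 0.609, 0.001], [0.001, 0.0, -1.0]]
ft_force: [0.3, 0.2, -1.3]
grip_width: 0.051
gripper_force: 31.9
dp [-0.1515 -0.0171  0.0526] rotz 0.0 yaw now 37.5 dist 0.161 t 15.0833 q6 -50.5 tilt [-0.0005  0.0007 -1.    ]
```

```bash
python3 -m pendant '{"delta_rot":[[0,0,0],[0,0,0],[0,0,0],[0,0,0],[0,0,0],[0,0,0],[0,0,0],[0,0,0],[0,0,0],[0,0,0],[0,0,0]],"dp":[[-0.03,-0.0035,0],[-0.06,-0.007,0],[-0.09,-0.01,0],[-0.118,-0.0135,0],[-0.14,-0.016,0],[-0.1515,-0.0171,0.008],[-0.1515,-0.0171,0.025],[-0.1515,-0.0171,0.042],[-0.1515,-0.0171,0.052],[-0.1515,-0.0171,0.052],[-0.1515,-0.0171,0.052]],"jaw":[0.4,0.4,0.4,0.4,0.4,0.4,0.4,0.4,0.4,0.4,0.4]}'; python3 look.py w6 wrist flower,.645,-.183,0,0; python3 go.py .645 -.183 .0425 37.5
```

```text
time: 16.0
eef_pos: [0.6445, -0.1815, 0.1101]
tcp_rot: [[-0.609, 0.793, -0.001], [0.793, 0.609, 0.001], [0.002, -0.001, -1.0]]
ft_force: [0.7, -0.3, -1.2]
grip_width: 0.0514
gripper_force: 31.8
[ 0.6451 -0.1818  0.1111]
dp [-0.0009 -0.0008  0.0686] rotz 0.0 yaw now 37.5 dist 0.069 t 16.05 q6 -59.8 tilt [ 0.0006 -0.     -1.    ]
```

View pics/w6.png

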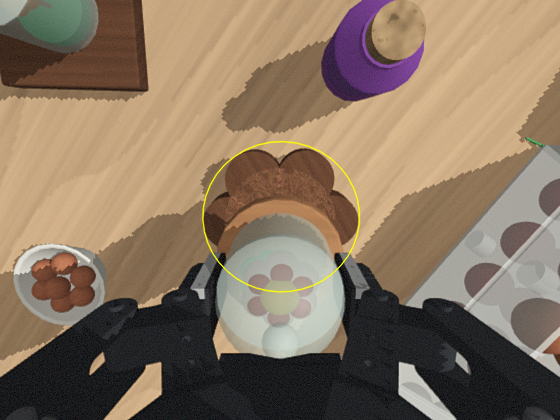

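The flower stand is centred on the overlay circle (cols 204–358). Lowering.

```bash
python3 -m pendant '{"delta_rot":[[0,0,0],[0,0,0],[0,0,0],[0,0,0],[0,0,0],[0,0,0],[0,0,0],[0,0,0]],"dp":[[-0.0005,-0.0005,0.015],[-0.0005,-0.0005,0.035],[-0.0005,-0.0005,0.052],[-0.0005,-0.0005,0.06],[-0.0005,-0.0005,0.063],[-0.0005,-0.0005,0.0645],[-0.0005,-0.0005,0.065],[-0.0005,-0.0005,0.065]],"jaw":[0.4,0.4,0.4,0.4,0.4,0.4,0.4,0.4]}'
```

```text
time: 16.72
eef_pos: [0.6455, -0.1832, 0.0468]
tcp_rot: [[-0.608, 0.794, 0.002], [0.794, 0.608, -0.001], [-0.002, 0.001, -1.0]]
ft_force: [-0.1, 0.1, -1.0]
grip_width: 0.051
gripper_force: 31.9
```

```bash
python3 -m pendant '{"delta_rot":[[0,0,0],[0,0,0],[0,0,0]],"dp":[[0,0,0.0007],[0,0,0.0014],[0,0,0.0014]],"jaw":[0.4,0.4,0.4]}'
```

```text
time: 16.97
eef_pos: [0.6449, -0.183, 0.0444]
tcp_rot: [[-0.608, 0.794, 0.001], [0.794, 0.608, -0.0], [-0.0, 0.0, -1.0]]
ft_force: [0.1, -0.1, -1.8]
grip_width: 0.0515
gripper_force: 31.9
```

```bash
python3 -m pendant '{"delta_rot":[[0,0,0],[0,0,0],[0,0,0]],"dp":[[0,0,0.0007],[0,0,0.0015],[0,0,0.0015]],"jaw":[0.4,0.4,0.4]}'
```

```text
time: 17.22
eef_pos: [0.6448, -0.183, 0.0429]
tcp_rot: [[-0.608, 0.794, 0.0], [0.794, 0.608, -0.0], [-0.0, 0.0, -1.0]]
ft_force: [-0.8, 0.3, -0.4]
grip_width: 0.0512
gripper_force: 31.9
```

```bash
python3 -m pendant '{"delta_rot":[[0,0,0],[0,0,0],[0,0,0]],"dp":[[0,0,0.0003],[0,0,0.0006],[0,0,0.0006]],"jaw":[0.4,0.4,0.4]}'
```

```text
time: 17.47
eef_pos: [0.6449, -0.183, 0.0428]
tcp_rot: [[-0.608, 0.794, 0.001], [0.794, 0.608, -0.0], [-0.0, 0.0, -1.0]]
ft_force: [-2.0, 0.2, 5.2]
grip_width: 0.0514
gripper_force: 32.6
```

Contact. Release and lift.

```bash
python3 -m pendant '{"delta_rot":[[0,0,0],[0,0,0],[0,0,0],[0,0,0],[0,0,0],[0,0,0],[0,0,0],[0,0,0],[0,0,0],[0,0,0],[0,0,0],[0,0,0]],"dp":[[0,0,0],[0,0,0],[0,0,0],[0,0,0],[0,0,0],[0,0,-0.003],[0,0,-0.01],[0,0,-0.03],[0,0,-0.06],[0,0,-0.09],[0,0,-0.11],[0,0,-0.12]],"jaw":[0.65,0.75,0.9,1,1,1,1,1,1,1,1,1]}';  python3 go.py .6165 .1817 .15 37.5
```

```text
time: 18.47
eef_pos: [0.6462, -0.1835, 0.1665]
tcp_rot: [[-0.608, 0.794, 0.006], [0.794, 0.608, -0.002], [-0.005, 0.003, -1.0]]
ft_force: [-0.3, -0.2, -0.1]
grip_width: 0.0857
gripper_force: 0.0
dp [0.3079 0.1986 0.0155] rotz -0.0 yaw now 37.5 dist 0.367 t 18.4667 q6 -59.9 tilt [ 0.0059 -0.0023 -1.    ]
```

```bash
python3 -m pendant '{"delta_rot":[[0,0,0],[0,0,0],[0,0,0],[0,0,0],[0,0,0],[0,0,0],[0,0,0],[0,0,0],[0,0,0],[0,0,0],[0,0,0],[0,0,0]],"dp":[[0.02,0.013,0],[0.05,0.032,0],[0.081,0.052,0],[0.112,0.072,0],[0.143,0.092,0],[0.174,0.112,0],[0.205,0.132,0],[0.236,0.152,0],[0.267,0.172,0],[0.295,0.19,0.005],[0.308,0.1985,0.012],[0.308,0.1985,0.012]],"jaw":[1,1,1,1,1,1,1,1,1,1,1,1]}'; python3 look.py w7 wrist box,.6165,.1817,.008,37.5; python3 go.py .6165 .1817 .0245 37.5
```

```text
time: 19.47
eef_pos: [0.6132, 0.1857, 0.148]
tcp_rot: [[-0.612, 0.791, -0.003], [0.791, 0.612, 0.0], [0.002, -0.002, -1.0]]
ft_force: [-0.6, 0.1, -0.5]
grip_width: 0.0853
gripper_force: 0.0
[0.6138 0.1835 0.1486]
dp [-0.0032  0.0013  0.1241] rotz 0.002 yaw now 37.6 dist 0.124 t 19.5167 q6 -27.8 tilt [-0.0026 -0.0007 -1.    ]
```

View pics/w7.png

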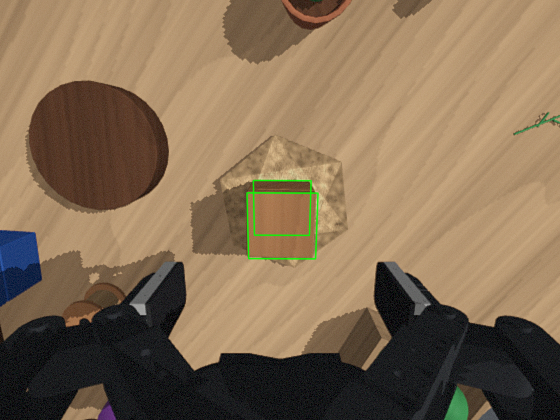

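The box sits squarely on the mat at about (282,225), in line with the pads. Gripping.

```bash
python3 -m pendant '{"delta_rot":[[0,0,0],[0,0,0],[0,0,0],[0,0,0],[0,0,0],[0,0,0],[0,0,0],[0,0,0],[0,0,0],[0,0,0],[0,0,0],[0,0,0]],"dp":[[0,0.0005,0.03],[0,0.0005,0.06],[0,0.0005,0.09],[0,0.0005,0.11],[0,0.0005,0.12],[0,0.0005,0.124],[0,0.0005,0.124],[0,0.0005,0.124],[0,0.0005,0.124],[0,0.0005,0.124],[0,0.0005,0.124],[0,0.0005,0.124]],"jaw":[1,1,1,1,1,1,0.5,0.45,0.4,0.4,0.4,0.4]}' 30; python3 go.py .4625 .130 .14 37.5
```

```text
time: 20.52
eef_pos: [0.6166, 0.1826, 0.0279]
tcp_rot: [[-0.608, 0.794, 0.004], [0.794, 0.608, 0.0], [-0.002, 0.003, -1.0]]
ft_force: [0.7, -0.5, 6.9]
grip_width: 0.0516
gripper_force: 32.8
dp [ 0.0518 -0.1539 -0.1126] rotz -0.0 yaw now 37.5 dist 0.198 t 20.5167 q6 -27.8 tilt [ 0.0036  0.0003 -1.    ]
```

```bash
python3 -m pendant '{"delta_rot":[[0,0,0],[0,0,0],[0,0,0],[0,0,0],[0,0,0],[0,0,0],[0,0,0],[0,0,0],[0,0,0],[0,0,0],[0,0,0],[0,0,0]],"dp":[[0,0,-0.005],[0,0,-0.02],[0,0,-0.045],[0,0,-0.07],[0.004,-0.012,-0.085],[0.012,-0.035,-0.085],[0.021,-0.062,-0.085],[0.03,-0.09,-0.085],[0.04,-0.119,-0.085],[0.048,-0.142,-0.085],[0.0518,-0.1539,-0.085],[0.0518,-0.1539,-0.085]],"jaw":[0.4,0.4,0.4,0.4,0.4,0.4,0.4,0.4,0.4,0.4,0.4,0.4]}'; python3 -m pendant '{"delta_rot":[[0,0,0],[0,0,0]],"dp":[[0,0,0],[0,0,0]],"jaw":[0.4,0.4]}'; python3 go.py .4625 .13 .0495 37.5;python3 look.py w8 wrist round,.4625,.13,0,0
```

```text
time: 21.52
eef_pos: [0.4587, 0.1296, 0.1113]
tcp_rot: [[-0.608, 0.794, -0.003], [0.794, 0.608, -0.0], [0.001, -0.002, -1.0]]
ft_force: [0.4, -0.3, -1.9]
grip_width: 0.0516
gripper_force: 32.0
time: 21.68
eef_pos: [0.4628, 0.1303, 0.1115]
tcp_rot: [[-0.608, 0.794, 0.002], [0.794, 0.608, 0.0], [-0.001, 0.002, -1.0]]
ft_force: [0.1, -1.1, -1.9]
grip_width: 0.0518
gripper_force: 32.0
dp [-0.     -0.0005  0.062 ] rotz -0.001 yaw now 37.5 dist 0.062 t 21.6833 q6 -30.9 tilt [ 0.0018  0.0004 -1.    ]
[0.4628 0.1303 0.1113]
```

View pics/w8.png

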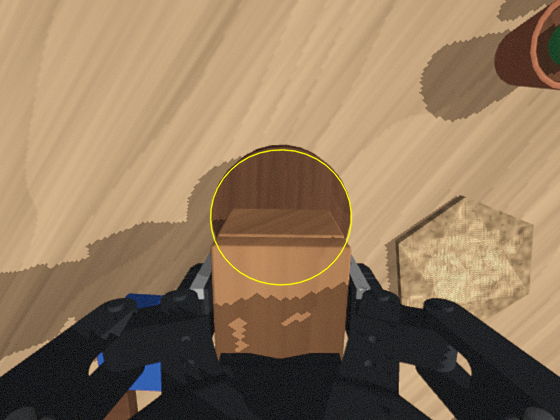

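The round stand sits at the overlay circle (about (281,216)). Lowering to just above it.

```bash
python3 -m pendant '{"delta_rot":[[0,0,0],[0,0,0],[0,0,0],[0,0,0],[0,0,0],[0,0,0],[0,0,0],[0,0,0]],"dp":[[0,0,0.015],[0,0,0.035],[0,0,0.048],[0,0,0.054],[0,0,0.057],[0,0,0.0585],[0,0,0.059],[0,0,0.059]],"jaw":[0.4,0.4,0.4,0.4,0.4,0.4,0.4,0.4]}'
```

```text
time: 22.4
eef_pos: [0.4622, 0.1302, 0.0525]
tcp_rot: [[-0.608, 0.794, 0.001], [0.794, 0.608, 0.0], [-0.001, 0.001, -1.0]]
ft_force: [-0.3, -0.6, -1.0]
grip_width: 0.0514
gripper_force: 32.0
```

```bash
python3 -m pendant '{"delta_rot":[[0,0,0],[0,0,0],[0,0,0]],"dp":[[0,0,0.0007],[0,0,0.0014],[0,0,0.0014]],"jaw":[0.4,0.4,0.4]}'
```

```text
time: 22.65
eef_pos: [0.4618, 0.1301, 0.0509]
tcp_rot: [[-0.608, 0.794, 0.001], [0.794, 0.608, 0.0], [-0.0, 0.001, -1.0]]
ft_force: [0.1, 0.2, -1.1]
grip_width: 0.0516
gripper_force: 32.0
```

```bash
python3 -m pendant '{"delta_rot":[[0,0,0],[0,0,0],[0,0,0]],"dp":[[0,0,0.0006],[0,0,0.0012],[0,0,0.0012]],"jaw":[0.4,0.4,0.4]}'
```

```text
time: 22.9
eef_pos: [0.4618, 0.1301, 0.0499]
tcp_rot: [[-0.608, 0.794, 0.001], [0.794, 0.608, 0.0], [-0.0, 0.001, -1.0]]
ft_force: [-1.4, -0.6, 4.5]
grip_width: 0.0517
gripper_force: 32.4
```

Contact. Release, lift, and move back out of the top camera's view to check.

```bash
python3 -m pendant '{"delta_rot":[[0,0,0],[0,0,0],[0,0,0],[0,0,0],[0,0,0],[0,0,0],[0,0,0],[0,0,0],[0,0,0],[0,0,0],[0,0,0],[0,0,0]],"dp":[[0,0,0],[0,0,0],[0,0,0],[0,0,0],[0,0,0],[0,0,-0.003],[0,0,-0.01],[0,0,-0.03],[0,0,-0.06],[0,0,-0.09],[0,0,-0.12],[0,0,-0.15]],"jaw":[0.65,0.75,0.9,1,1,1,1,1,1,1,1,1]}' && python3 -m pendant '{"delta_rot":[[0,0,0],[0,0,0],[0,0,0],[0,0,0],[0,0,0],[0,0,0],[0,0,0],[0,0,0],[0,0,0],[0,0,0],[0,0,0]],"dp":[[0.015,0.005,0],[0.045,0.01,0],[0.08,0.015,0],[0.115,0.02,0],[0.15,0.02,0],[0.185,0.02,0],[0.22,0.02,0],[0.255,0.02,0],[0.28,0.02,0],[0.29,0.02,0],[0.29,0.02,0]],"jaw":[1,1,1,1,1,1,1,1,1,1,1]}'
python3 - <<'E'
from h import *
c=cam("top");s=2.9;off=(160,140)
im=cv2.resize(c[0][140:290,160:430],None,fx=s,fy=s,interpolation=cv2.INTER_CUBIC)
D=lambda P,col:draw(im,c,P,col,s,off)
G=(0,255,0);b=(.445,-.158);d=(.645,-.183);x=(.4625,.13)
D(ring(b,.014,.108),G);D(ring(b,.025,.078),G);D(ring(d,.033,.036),G);D(ring(d,.026,.07),G);D(ring(x,.026*2**.5,.085,4,82.5),G)
cv2.imwrite("pics/t3.png",im)
E
```

```text
time: 23.9
eef_pos: [0.4613, 0.13, 0.2016]
tcp_rot: [[-0.608, 0.794, 0.001], [0.794, 0.608, 0.0], [-0.0, 0.001, -1.0]]
ft_force: [1.0, -0.2, -0.2]
grip_width: 0.0854
gripper_force: 0.0
time: 24.82
eef_pos: [0.2999, 0.3736, 0.1999]
tcp_rot: [[-0.611, 0.792, 0.0], [0.792, 0.611, 0.001], [0.0, 0.001, -1.0]]
ft_force: [0.2, -0.6, 1.1]
grip_width: 0.0852
gripper_force: 0.0
```

View pics/t3.png

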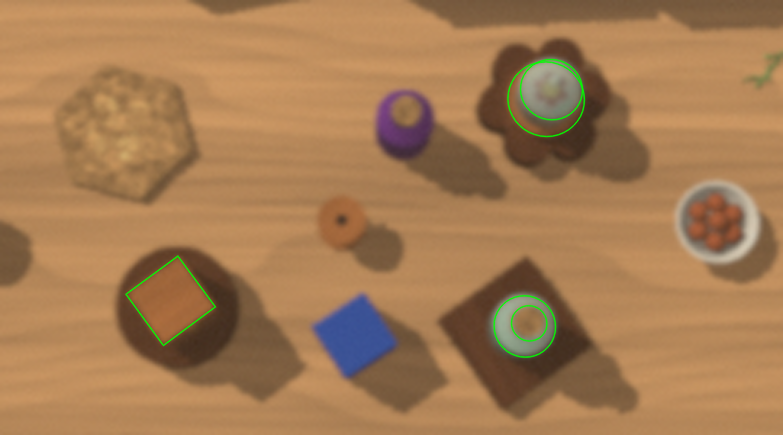

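All three keepsakes match their target outlines, and the bystanders haven't moved.

```bash
python3 -c "
from rig import r
print(r.job_done())"
```

```text
the job is handed in; nothing more can be done
None
```

The corked bottle is now on the square stand, the glass dome on the flower-shaped stand and the wooden box on the round stand, all upright and within a few millimetres of the middle by the last top-camera view. The spool, pot and bowl were left alone, and the job was handed in at about 25 s of the 93 s allowed.

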